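# Blank off open castings before grinding

## Robot

A 7-joint arm with a two-finger parallel gripper is mounted at the origin on the work surface. World frame = base frame: x ahead of the robot, y to its left, z up, the work surface at z = 0. Lengths are in m, angles in degrees, forces in N, time in s.
With the tool pointing down it reaches from about 0.425 to 0.875 m from the base axis. Payload 4.7 kg.
Tool frame: the origin (TCP) lies between the finger pads; the fingertips stand 19 mm ahead of it and the grasp point (between the pads) is the TCP; x points along the fingers, z is the direction in which the jaws open and shut, and the axes are right-handed (so a half turn about x gives the same grasp; the last joint's range is limited). The gripper opens to 87 mm and grips with 3 to 60 N. Pads are 19 mm wide; open, the fingers measure 117 mm over their backs; the gripper's body (75 mm by 190 mm) begins 51 mm behind the grasp point.
Start: joints at [73.344, 18.392, -4.016, 83.108, 1.295, 78.541, -3.26], TCP at [0.195, -0.62, 0.242] pointing down, gripper open.
Joint ranges: [-163.93, 163.93], [-17.29, 119.83], [-79.2, 71.16], [3.27, 140.29], [-89.18, 269.18], [5.43, 117.66], [-154.24, 154.24]. Speed limits (degrees/s): [147.25, 147.25, 180, 180, 180, 180, 180].

## Interface

Orientations are given as [roll, pitch, yaw] about the fixed x, y, z axes, in that order (R = Rz(yaw) Ry(pitch) Rx(roll)).
In Python, from cell import monitor, read_camera, camera_model, env, regions_of gives the robot as it stands. The module is installed in compiled form; this text tells all that it offers.
- The arm moves only by the tool step_arm, never from a script. Its argument "deltas" is a list of rows, each a list of 5 numbers: the gripper's target within -1 to 1 (fully open at 1, half-way at 0, shut at -1), then the shift along the tool's x, y, z in m, then the turn about the tool's x in degrees. A call has 1 to 12 rows; each row is the pose to reach, as a shift and turn from the pose commanded when the call began, along the tool's axes at that moment; what a row does not reach only later rows make up. A row lasts 1/8 s, in which the tool goes at most 62.5 mm and 10.7 degrees, less where a joint would pass 70% of its speed; a pose out of reach is approached as far as the arm can. A call with a gripper value outside its range is refused whole. The fingers move at their own pace and stop on an object; "newtons" is the grip in N (left out, the last holds). Time passes only in rows, so rows that repeat a pose let the fingers close. It gives the time, the measured TCP pose, the force and the opening at its end, in the units of the state.
- monitor.get_obs(): the state, without advancing time (a new reading comes with each control period).
- read_camera(name): name is "scene" or "top"; returns (picture, depth): 384x512x3 uint8, red, green, blue; 384x512 float32, m along the optical axis (not along the pixel's ray), 0 where there is no reading.
- camera_model(name): a dict with "fx", "fy", "cx", "cy" (pixels), "xyz" and "attitude" of the camera in the world. Camera axes: x right, y down, z forward; pixel columns grow to the right and rows downward; lengths in m; the calibration is good to about 2 mm. A picture is of the moment at which its call begins. camera_model takes no time and is no camera call.
- env.sign_off(): hands the job in, once; it reports no verdict.
Trained networks look in the newest picture that a camera, given by its name, has taken for a name from the list of things; names that differ only in an ending like _2 or _b are one class to them, and where a whole thing is asked for, a point or a joint stands for the part that bears it (a point fixed in the world has none). Each returns a list of dicts, best first, with "p" (0 to 1); they miss things now and then, are a little off and sometimes report something else, mostly with a low value. They report only what shows in the picture. A call takes as long as a camera call. They do not tell look-alikes from the thing itself.
- regions_of(camera, thing): "pixels" (384x512 bool, what is visible of it) and "pixel" ([column, row] in pixels, amid what is visible of it).
The state is a dict: "time_s": time; "qpos": joint angles; "joint_velocities": joint speeds; "effort": joint torques, N m; "tool_pos": TCP position; "tool_rot": TCP orientation; "force": force on the tool from outside, world axes, zero at the start; "wrist_torque": the same for the moment, N m; "grip_width": finger opening in m.
Only numpy, scipy, OpenCV 4.12 (cv2) and the standard library are available. Lean on these libraries where they do the work, as an engineer would, in place of code of your own. Each camera call takes 0.05 s, during which the arm holds its last target. There are 200 camera calls.

## Task

Grinding is about to start, so shut the four open castings against sparks and grit: pick the four steel blanking plates out of the clutter and lay each one flat and centred on the machined flange whose outline it matches (large round, small round, square, rectangular), with straight edges in line with those of the flange. Set the plates down by their grips, do not let them drop onto the machined faces, and leave the glass paste jar and the ball bearing where they are.

Things in the scene. Friction and masses are not known exactly. Their poses are not given: they have to be found in the camera images.
- plate_large_round: Large round blanking plate: bright steel disc, 112 mm diameter, 5 mm thick. On top, centred and standing on edge along the plate's x axis, is a welded flat-bar grip 50 mm long, 12 mm thick (along y) and 42 mm high, so its top is 47 mm above the underside. Origin: centre of the underside; z up; lies flat on the bench at the start, at any yaw. Loose, about 0.6 kg.
- plate_small_round: Small round blanking plate: bright steel disc, 76 mm diameter, 5 mm thick. On top, centred and standing on edge along the plate's x axis, is a welded flat-bar grip 50 mm long, 12 mm thick (along y) and 42 mm high, so its top is 47 mm above the underside. Origin: centre of the underside; z up; lies flat on the bench at the start, at any yaw. Loose, about 0.4 kg.
- plate_square: Square blanking plate: bright steel, 92 x 92 mm, 5 mm thick, sides along its x and y. On top, centred and standing on edge along the plate's x axis, is a welded flat-bar grip 50 mm long, 12 mm thick (along y) and 42 mm high, so its top is 47 mm above the underside. Origin: centre of the underside; z up; lies flat on the bench at the start, at any yaw. Loose, about 0.5 kg.
- plate_rectangular: Rectangular blanking plate: bright steel, 134 mm along x by 80 mm along y, 5 mm thick. On top, centred and standing on edge along the plate's x axis, is a welded flat-bar grip 50 mm long, 12 mm thick (along y) and 42 mm high, so its top is 47 mm above the underside. Origin: centre of the underside; z up; lies flat on the bench at the start, at any yaw. Loose, about 0.6 kg.
- bearing_housing: Open bearing housing: grey casting, a drum 100 mm in diameter on four feet (about 136 mm across), ending in a bright round flange of 116 mm diameter with an open 76 mm bore. The flange face is level, 78 mm above the bench, and centred over the origin, which is on the bench. z up. Fast to the bench. Takes the large round plate.
- pipe_stub: Open pipe stub: short upright dark pipe of 56 mm diameter on a grey 100 mm round foot, ending in a bright round flange of 80 mm diameter with an open 44 mm bore. The flange face is level, 85 mm above the bench, and centred over the origin, which is on the bench. z up. Fast to the bench. Takes the small round plate.
- valve_body: Open gate valve: its grey cast body, lying with its two round end flanges (72 mm diameter, 150 mm apart over the ends) along its x axis; on top a bright square bonnet flange, 96 x 96 mm with sides along x and y, round opening 56 mm. The flange face is level, 85 mm above the bench, and centred over the origin, which is on the bench. z up. Fast to the bench. Takes the square plate.
- gear_case: Open gear case: grey box casting on a 142 x 88 mm foot, with a shaft stub out of its +y side (to 72 mm from the centre) and a brass gear inside; on top a bright rectangular flange, 138 mm along x by 84 mm along y, with an open rectangular window 90 x 40 mm. The flange face is level, 80 mm above the bench, and centred over the origin, which is on the bench. z up. Fast to the bench. Takes the rectangular plate.
- paste_jar: Paste jar: squat amber glass jar with a steel screw lid, 58 mm diameter, 62 mm tall, standing among the parts. Origin: centre of its underside. A loose bystander.
- ball_bearing: Steel ball bearing, 72 mm diameter, 17 mm thick, lying flat among the parts. Origin: centre of its underside. A loose bystander.
Mind the look-alikes: they are no part of the job. Leave any brown look-alike of the plate_large_round alone. What is shaped like the plate_square but pink is not meant.

How it is judged:
By the outcome, as a careful person would: the job done as asked, in the order asked, and still so for the second after the job is handed in, with the robot touching nothing.
It also fails if it takes over 128 s, if anything falls off the work surface, if the arm or the gripper's body presses on something with over 40 N, if the wrist force passes 120 N, or if a joint passes its speed limit or range.

## Working session

There is one attempt and no reset: what is moved stays moved. The work goes in short steps, Python scripts to look and compute and a tool call to move; the robot and the scene stay as the last step left them, time stands still between calls to the robot, and variables do not carry over. Pictures are saved under pics/ and viewed, about 12 in all and at most 16, crops included, and the job is handed in when it is done.

Besides the shell and the picture viewer there is one more tool, called after "Request:" as name([rows], argument=value, ...), one row to a line, values as JSON. step_arm: Moves the arm, as the interface text tells. Its arguments: {"type":"object","properties":{"deltas":{"type":"array"},"newtons":{"type":"number"}},"required":["deltas"]}

```bash
mkdir -p pics
cat > h.py <<'E'
import numpy as np, cv2
from scipy.spatial.transform import Rotation as R
from cell import monitor, read_camera, camera_model, env, regions_of
def cam(n):
    m=camera_model(n); return m
def pts(n,depth):
    m=cam(n); v,u=np.mgrid[0:384,0:512]
    P=np.stack([(u-m['cx'])/m['fx']*depth,(v-m['cy'])/m['fy']*depth,depth],-1)
    A=np.array(m['attitude'])
    Rm=A if A.shape==(3,3) else R.from_euler('xyz',A,degrees=True).as_matrix()
    return P@Rm.T+np.array(m['xyz'])
E
python3 - <<'E'
from h import *
for n in ['scene','top']:
    im,d=read_camera(n); print(n,cam(n)); cv2.imwrite(f'pics/{n}0.png',cv2.resize(im[:,:,::-1],(800,600)))
    np.savez(n+'0.npz',im=im,d=d)
    p=pts(n,d); print(np.median(p[d>0][:,2]),p[200,256])
print(monitor.get_obs())
E
```

```text
scene {'fx': 498.4641247072551, 'fy': 498.4641247072551, 'cx': 256.53383549653324, 'cy': 192.31191166766547, 'xyz': array([1.38696349, 0.06526442, 1.06681638]), 'attitude': array([-139.88462207,    1.02025746,   92.40548174])}
-0.00046343784259006426 [0.53278395 0.00925298 0.01890728]
top {'fx': 370.29104579796007, 'fy': 370.29104579796007, 'cx': 254.4951428971114, 'cy': 191.79183562202084, 'xyz': array([0.382819  , 0.0155638 , 1.15431257]), 'attitude': array([-1.71918783e+02, -5.74059944e-02, -9.07113612e+01])}
-0.0007233932713830438 [0.51827796 0.00810119 0.01954931]
{'time_s': 0.1, 'qpos': array([73.34472176, 18.43661942, -4.01387575, 83.16828771,  1.29381102,
       78.5406632 , -3.25975676]), 'joint_velocities': array([ 0.03595825, -0.10789739, -0.04855694, -0.23717277,  0.030866  ,
       -0.04127604,  0.02285248]), 'effort': array([-2.42542974e-04, -4.92570734e+01, -4.05293601e-01, -3.13399351e+01,
       -6.39047334e-02,  3.94768640e-02,  1.09449613e-04]), 'tool_pos': array([ 0.19486465, -0.6196157 ,  0.24054685]), 'tool_rot': array([-177.26043621,   89.89947355,  110.2028798 ]), 'force': array([-0.15607581, -0.88450016,  0.3138479 ]), 'wrist_torque': array([0.00833046, 0.01099966, 0.01806471]), 'grip_width': 0.08733875068057971}
```

View pics/top0.png

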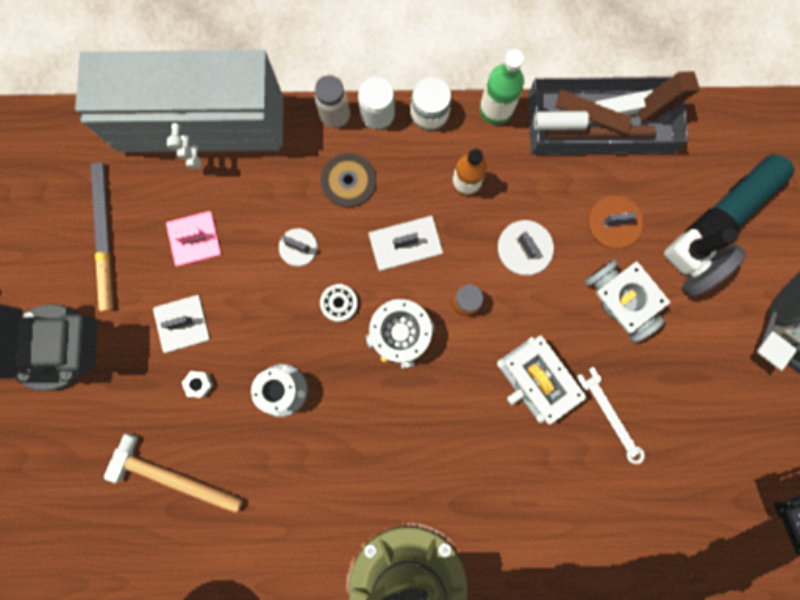

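View pics/scene0.png

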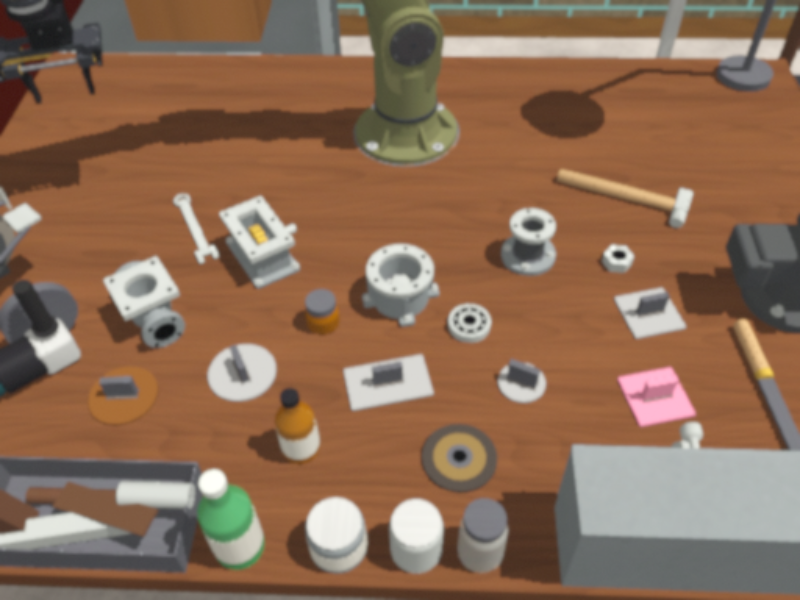

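```bash
cat > det.py <<'E'
from h import *
names="plate_large_round plate_small_round plate_square plate_rectangular bearing_housing pipe_stub valve_body gear_case paste_jar ball_bearing".split()
out={}
for c in ['top','scene']:
    im,d=read_camera(c); P=pts(c,d)
    for n in names:
        for k,r in enumerate(regions_of(c,n)[:3]):
            m=r['pixels']&(d>0)
            if m.sum()<20: continue
            q=P[m]; print(c,n,round(r['p'],2),np.round(r['pixel']),m.sum(),'med',np.median(q,0).round(3),'z98',np.percentile(q[:,2],98).round(3),im[m].mean(0).round())
            out[f'{c}|{n}|{k}']=m
np.savez('det.npz',**out)
E
python3 det.py
```

```text
top plate_large_round 0.97 [398. 143.] 959 med [ 0.699 -0.433  0.004] z98 0.046 [159.  94.  53.]
top plate_large_round 0.66 [337. 156.] 957 med [ 0.65  -0.244  0.004] z98 0.047 [217. 216. 211.]
top plate_small_round 0.74 [188. 154.] 446 med [0.654 0.213 0.005] z98 0.048 [205. 204. 200.]
top plate_small_round 0.29 [402. 188.] 1496 med [ 0.538 -0.432  0.08 ] z98 0.087 [205. 207. 198.]
top plate_square 0.64 [125. 149.] 848 med [0.675 0.425 0.005] z98 0.047 [243. 191. 215.]
top plate_square 0.56 [115. 207.] 831 med [0.503 0.442 0.004] z98 0.047 [220. 219. 216.]
top plate_rectangular 0.58 [259. 152.] 1069 med [ 0.662 -0.006  0.004] z98 0.047 [220. 219. 214.]
top bearing_housing 0.55 [256. 213.] 1355 med [0.48  0.009 0.073] z98 0.08 [205. 206. 200.]
top bearing_housing 0.19 [115. 208.] 891 med [0.503 0.444 0.004] z98 0.047 [219. 217. 214.]
top pipe_stub 0.96 [179. 249.] 915 med [0.372 0.239 0.068] z98 0.087 [175. 177. 173.]
top valve_body 0.57 [402. 189.] 1643 med [ 0.538 -0.433  0.078] z98 0.087 [200. 201. 190.]
top valve_body 0.35 [336. 155.] 888 med [ 0.65  -0.244  0.004] z98 0.048 [217
[... 1531 characters left out ...]
42.] 1339 med [ 0.673 -0.005  0.004] z98 0.046 [190. 188. 185.]
scene bearing_housing 0.67 [261. 182.] 1744 med [0.494 0.007 0.053] z98 0.08 [162. 165. 161.]
scene pipe_stub 0.75 [342. 156.] 1170 med [0.39  0.239 0.041] z98 0.086 [145. 146. 142.]
scene valve_body 0.92 [ 92. 194.] 1757 med [ 0.563 -0.414  0.072] z98 0.087 [166. 169. 165.]
scene valve_body 0.17 [300. 205.] 488 med [0.551 0.128 0.015] z98 0.02 [167. 169. 163.]
scene gear_case 0.73 [166. 156.] 1676 med [ 0.411 -0.252  0.067] z98 0.082 [175. 176. 166.]
scene paste_jar 0.69 [204. 198.] 544 med [ 0.557 -0.125  0.049] z98 0.064 [129. 102.  78.]
scene ball_bearing 0.68 [300. 208.] 551 med [0.549 0.128 0.015] z98 0.02 [169. 169. 162.]
```

Both pictures agree. In the top view (800x600) the steel plates are: large round (526,247), small round (297,246), square (181,323), rectangular (405,242). The pink square (193,238) and the brown disc (616,221) are the look-alikes. The castings are at (401,331), (278,390), (632,299) and (541,380). Next I'll fit outlines precisely.

```bash
cat > fit.py <<'E'
from h import *
def plane(n,mask_or_px,z):
    m=cam(n); Rm=R.from_euler('xyz',m['attitude'],degrees=True).as_matrix()
    px=np.asarray(mask_or_px,float).reshape(-1,2)
    r=np.stack([(px[:,0]-m['cx'])/m['fx'],(px[:,1]-m['cy'])/m['fy'],np.ones(len(px))],-1)@Rm.T
    o=np.array(m['xyz']); t=(z-o[2])/r[:,2]; return (o+t[:,None]*r)[:,:2]
def outline(c,im,d,xy,z,band,rad,bright):
    P=pts(c,d); mm=(np.hypot(P[...,0]-xy[0],P[...,1]-xy[1])<rad)&(abs(P[...,2]-z)<band)&(d>0)
    if bright:
        hsv=cv2.cvtColor(im,cv2.COLOR_RGB2HSV); mm&=(hsv[...,1]<70)
    mm=mm.astype(np.uint8)
    if bright: mm=cv2.morphologyEx(mm,cv2.MORPH_OPEN,np.ones((2,2)))
    n,l,s,_=cv2.connectedComponentsWithStats(mm); k=1+s[1:,4].argmax()
    cs,_=cv2.findContours((l==k).astype(np.uint8),cv2.RETR_EXTERNAL,cv2.CHAIN_APPROX_NONE)
    return max(cs,key=cv2.contourArea).reshape(-1,2), P
def circ(q):
    h=cv2.convexHull((q*1000).astype(np.float32)).reshape(-1,2)
    A=np.c_[2*h,np.ones(len(h))]; s=np.linalg.lstsq(A,(h**2).sum(1),rcond=None)[0]
    return s[:2]/1000, 2*np.sqrt(s[2]+s[0]**2+s[1]**2)
def rect(q):
    (cx,cy),(w,h),a=cv2.minAreaRect((q*1000).astype(np.float32))
    if w<h: w,h,a=h,w,a+90
    return np.array([cx,cy])/1000,(round(w),round(h)),(a+90)%180-90
def run(items,src=None):
    for c in ['top','scene']:
        if src: im,d=src[c]
        else: im,d=read_camera(c)
        for n,xy,z,kind,rad,bright in items:
            q,P=outline(c,im,d,xy,z,.004 if not bright else .0035,rad,bright)
            w=plane(c,q,z)
            f=circ(w) if kind=='c' else rect(w)
            s=f'{c:5} {n:6} fit {np.round(f[0],4)} size {np.round(f[1],1)}'+('' if kind=='c' else f' yaw {f[2]:.1f}')
            if bright:
                g=(np.hypot(P[...,0]-xy[0],P[...,1]-xy[1])<.05)&(abs(P[...,2]-z-.042)<.004)
                v,u=np.nonzero(g); s+=f' bar {rect(plane(c,np.c_[u,v],z+.042))}'
            print(s)
items=[('LR',(.655,-.245),.005,'c',.08,1),('SR',(.66,.212),.005,'c',.06,1),('SQ',(.508,.441),.005,'r',.085,1),('RE',(.667,-.005),.005,'r',.1,1),
('BH',(.483,.009),.078,'c',.08,0),('PS',(.375,.239),.085,'c',.07,0),('VB',(.538,-.432),.085,'r',.09,0),('GC',(.385,-.252),.08,'r',.1,0)]
if __name__=='__main__':
    run(items,{c:(lambda z:(z['im'],z['d']))(np.load(c+'0.npz')) for c in ['top','scene']})
E
python3 fit.py
```

```text
top   LR     fit [ 0.6492 -0.2511] size 109.6 bar (array([ 0.65210516, -0.24756241]), (50, 12), 26.98891258239746)
top   SR     fit [0.6549 0.2116] size 74.8 bar (array([0.6582533 , 0.21455032]), (49, 12), 65.80218505859375)
top   SQ     fit [0.5026 0.4429] size [93 93] yaw -74.3 bar (array([0.50486075, 0.44618079]), (49, 12), -74.45063877105713)
top   RE     fit [ 0.6614 -0.0068] size [134  81] yaw -75.0 bar (array([ 0.66467377, -0.00442345]), (49, 12), -75.06320762634277)
top   BH     fit [0.48   0.0092] size 113.4
top   PS     fit [0.3716 0.2427] size 78.2
top   VB     fit [ 0.5361 -0.4267] size [97 96] yaw -54.0
top   GC     fit [ 0.3857 -0.2552] size [138  85] yaw 34.2
scene LR     fit [ 0.658  -0.2468] size 111.0 bar (array([ 0.65520856, -0.24971655]), (50, 12), 28.600130081176758)
scene SR     fit [0.6685 0.2163] size 70.0 bar (array([0.6622262 , 0.21249673]), (48, 15), 68.65625762939453)
scene SQ     fit [0.512  0.4447] size [93 92] yaw 15.5 bar (array([0.51001282, 0.44380673]), (50, 15), -74.29918575286865)
scene RE     fit [ 0.6702 -0.0034] size [134  80] yaw -75.3 bar (array([ 0.66806219, -0.00583138]), (49, 14), -74.57555484771729)
scene BH     fit [0.484  0.0069] size 114.9
scene PS     fit [0.3763 0.2401] size 79.1
scene VB     fit [ 0.54   -0.4286] size [100  96] yaw 36.1
scene GC     fit [ 0.3895 -0.2575] size [141  85] yaw 34.8
```

The 2x2 opening kernel shifts masks by a pixel (3 mm), so I'll drop it and refit.

```bash
sed -i 's/np.ones((2,2))/np.ones((3,3))/' fit.py; python3 fit.py
cat > go.py <<'E'
# go.py x y z yaw_of_jaw_axis(deg, mod 180) : deltas in tool axes from the present pose
from h import *; import sys
def go(x,y,z,yaw=None,quiet=0):
    o=monitor.get_obs(); M=R.from_euler('xyz',o['tool_rot'],degrees=True).as_matrix()
    d=M.T@(np.array([x,y,z])-o['tool_pos'])
    j=np.degrees(np.arctan2(M[1,2],M[0,2])); t=0
    if yaw is not None: t=-((yaw-j+90)%180-90)   # tool x is down: positive turn lowers world yaw
    print('t',round(o['time_s'],2),'pos',o['tool_pos'].round(4),'jaw',round(j,2),'q7',o['qpos'][6].round(1),'w',round(o['grip_width'],4),'F',np.round(o['force'],1),'xaxis',M[:,0].round(3))
    print('delta',d.round(4),'turn',round(t,2),'y->',M[:,1].round(3),'z->',M[:,2].round(3))
if __name__=='__main__':
    a=[float(v) for v in sys.argv[1:]]; go(*a)
E
```

```text
top   LR     fit [ 0.6361 -0.2697] size 54.8 bar (array([ 0.65210516, -0.24756241]), (50, 12), 26.98891258239746)
top   SR     fit [0.6434 0.2141] size 53.3 bar (array([0.6582533 , 0.21455032]), (49, 12), 65.80218505859375)
top   SQ     fit [0.5324 0.4564] size [82 34] yaw -81.1 bar (array([0.50486075, 0.44618079]), (49, 12), -74.45063877105713)
top   RE     fit [ 0.68   -0.0034] size [128  78] yaw -58.2 bar (array([ 0.66467377, -0.00442345]), (49, 12), -75.06320762634277)
top   BH     fit [0.48   0.0092] size 113.4
top   PS     fit [0.3716 0.2427] size 78.2
top   VB     fit [ 0.5361 -0.4267] size [97 96] yaw -54.0
top   GC     fit [ 0.3857 -0.2552] size [138  85] yaw 34.2
scene LR     fit [ 0.6538 -0.2489] size 107.1 bar (array([ 0.65520856, -0.24971655]), (50, 12), 28.600130081176758)
scene SR     fit [0.6894 0.2228] size 19.6 bar (array([0.6622262 , 0.21249673]), (48, 15), 68.65625762939453)
scene SQ     fit [0.5427 0.4513] size [77 24] yaw -64.6 bar (array([0.51001282, 0.44380673]), (50, 15), -74.29918575286865)
scene RE     fit [ 0.685  -0.0382] size [67 45] yaw -88.2 bar (array([ 0.66806219, -0.00583138]), (49, 14), -74.57555484771729)
scene BH     fit [0.484  0.0069] size 114.9
scene PS     fit [0.3763 0.2401] size 79.1
scene VB     fit [ 0.54   -0.4286] size [100  96] yaw 36.1
scene GC     fit [ 0.3895 -0.2575] size [141  85] yaw 34.8
```

```bash
sed -i 's/mm=cv2.morphologyEx(mm,cv2.MORPH_OPEN,np.ones((3,3)))/mm=cv2.medianBlur(cv2.morphologyEx(mm,cv2.MORPH_CLOSE,np.ones((3,3))),3)/;s/else .0035/else .005/' fit.py; python3 fit.py | grep -E "LR|SR|SQ|RE"; python3 go.py 0.654 -0.249 0.26 117.5
```

```text
top   LR     fit [ 0.6516 -0.2478] size 111.6 bar (array([ 0.65210516, -0.24756241]), (50, 12), 26.98891258239746)
top   SR     fit [0.6582 0.2148] size 75.7 bar (array([0.6582533 , 0.21455032]), (49, 12), 65.80218505859375)
top   SQ     fit [0.505  0.4464] size [95 95] yaw -73.8 bar (array([0.50486075, 0.44618079]), (49, 12), -74.45063877105713)
top   RE     fit [ 0.6642 -0.0037] size [136  83] yaw -75.5 bar (array([ 0.66467377, -0.00442345]), (49, 12), -75.06320762634277)
scene LR     fit [ 0.6545 -0.2498] size 113.6 bar (array([ 0.65520856, -0.24971655]), (50, 12), 28.600130081176758)
scene SR     fit [0.6626 0.2121] size 75.9 bar (array([0.6622262 , 0.21249673]), (48, 15), 68.65625762939453)
scene SQ     fit [0.5077 0.4431] size [98 95] yaw 15.9 bar (array([0.51001282, 0.44380673]), (50, 15), -74.29918575286865)
scene RE     fit [ 0.6671 -0.0061] size [138  86] yaw -75.2 bar (array([ 0.66806219, -0.00583138]), (49, 14), -74.57555484771729)
t 1.2 pos [ 0.195  -0.6201  0.2416] jaw -72.54 q7 -3.3 w 0.0872 F [ 0.4 -0.1  0. ] xaxis [-0. -0. -1.]
delta [-0.0185  0.5492 -0.2163] turn -10.04 y-> [ 0.954  0.3   -0.   ] z-> [ 0.3   -0.954  0.   ]
```

Request:
step_arm([
  [1,-0.002,0.046,-0.018,-1],
  [1,-0.004,0.092,-0.036,-2],
  [1,-0.006,0.138,-0.054,-3],
  [1,-0.008,0.184,-0.072,-4],
  [1,-0.01,0.23,-0.09,-5],
  [1,-0.012,0.276,-0.108,-6],
  [1,-0.014,0.322,-0.126,-7],
  [1,-0.016,0.368,-0.144,-8],
  [1,-0.0185,0.414,-0.162,-9],
  [1,-0.0185,0.46,-0.18,-10],
  [1,-0.0185,0.506,-0.198,-10],
  [1,-0.0185,0.549,-0.216,-10],
], newtons=40)

```text
time_s: 2.7
tool_pos: [0.6551, -0.2482, 0.26]
tool_rot: [29.7, 90.0, -32.8]
force: [-0.2, 0.7, -0.3]
grip_width: 0.0871
```

```bash
python3 go.py 0.6535 -0.2487 0.036 117.6
```

```text
t 2.7 pos [ 0.6551 -0.2482  0.26  ] jaw -62.54 q7 -49.8 w 0.0871 F [-0.2  0.7 -0.3] xaxis [ 0. -0. -1.]
delta [ 0.224  -0.0017 -0.0003] turn -0.14 y-> [0.887 0.461 0.   ] z-> [ 0.461 -0.887  0.   ]
```

Request:
step_arm([
  [1,0.05,-0.0017,0,0],
  [1,0.1,-0.0017,0,0],
  [1,0.14,-0.0017,0,0],
  [1,0.175,-0.0017,0,0],
  [1,0.2,-0.0017,0,0],
  [1,0.215,-0.0017,0,0],
  [1,0.224,-0.0017,0,0],
  [1,0.224,-0.0017,0,0],
])

```text
time_s: 3.7
tool_pos: [0.6525, -0.2501, 0.0361]
tool_rot: [-93.1, 90.0, -155.7]
force: [0.4, 0.7, 0.3]
grip_width: 0.0867
```

Request:
step_arm([
  [-0.4,0,0,0,0],
  [-1,0,0,0,0],
  [-1,0,0,0,0],
  [-1,0,0,0,0],
  [-1,0,0,0,0],
  [-1,0,0,0,0],
  [-1,0,0,0,0],
  [-1,0,0,0,0],
])

```text
time_s: 4.7
tool_pos: [0.6524, -0.2501, 0.036]
tool_rot: [-82.7, 90.0, -145.2]
force: [-0.0, 0.2, 0.5]
grip_width: 0.015
```

```bash
python3 go.py 0.6535 -0.2487 0.036 117.6; python3 go.py 0.482 0.008 0.2
```

```text
t 4.7 pos [ 0.6524 -0.2501  0.036 ] jaw -62.54 q7 -52.2 w 0.015 F [-0.   0.2  0.5] xaxis [-0. -0. -1.]
delta [-0.      0.0016 -0.0007] turn -0.14 y-> [ 0.887  0.461 -0.   ] z-> [ 0.461 -0.887  0.   ]
t 4.7 pos [ 0.6524 -0.2501  0.036 ] jaw -62.54 q7 -52.2 w 0.015 F [-0.   0.2  0.5] xaxis [-0. -0. -1.]
delta [-0.164  -0.0322 -0.3076] turn 0 y-> [ 0.887  0.461 -0.   ] z-> [ 0.461 -0.887  0.   ]
```

Request:
step_arm([
  [-1,0,0,0,0],
  [-1,0,0,0,0],
  [-1,0,0,0,0],
])

```text
time_s: 5.08
tool_pos: [0.6522, -0.2496, 0.036]
tool_rot: [-161.3, 90.0, 136.2]
force: [-1.9, 1.4, 1.7]
grip_width: 0.0116
```

Request:
step_arm([
  [-1,-0.01,0,0,0],
  [-1,-0.03,0,0,0],
  [-1,-0.06,0,0,0],
  [-1,-0.1,0,0,0],
  [-1,-0.14,0,0,0],
  [-1,-0.16,0,0,0],
  [-1,-0.164,0,0,0],
])

```text
time_s: 5.95
tool_pos: [0.6531, -0.2503, 0.2019]
tool_rot: [35.8, 89.8, -26.8]
force: [0.4, 0.7, -5.6]
grip_width: 0.0118
```

```bash
python3 go.py 0.482 0.008 0.2
```

```text
t 5.95 pos [ 0.6531 -0.2503  0.2019] jaw -62.54 q7 -50.1 w 0.0118 F [ 0.4  0.7 -5.6] xaxis [ 0.003 -0.001 -1.   ]
delta [ 0.0011 -0.0327 -0.3081] turn 0 y-> [0.887 0.461 0.002] z-> [ 0.461 -0.887  0.002]
```

Request:
step_arm([
  [-1,0,-0.002,-0.015,0],
  [-1,0,-0.005,-0.045,0],
  [-1,0,-0.009,-0.08,0],
  [-1,0,-0.013,-0.12,0],
  [-1,0,-0.018,-0.16,0],
  [-1,0,-0.022,-0.2,0],
  [-1,0,-0.026,-0.235,0],
  [-1,0,-0.03,-0.265,0],
  [-1,0,-0.032,-0.288,0],
  [-1,0,-0.034,-0.302,0],
  [-1,0,-0.0343,-0.308,0],
  [-1,0,-0.0343,-0.308,0],
])

```text
time_s: 7.45
tool_pos: [0.4801, 0.0071, 0.2]
tool_rot: [17.0, 90.0, -45.6]
force: [0.4, -0.3, -5.7]
grip_width: 0.0118
```

```bash
python3 go.py 0.4806 0.0073 0.1145
```

```text
t 7.45 pos [0.4801 0.0071 0.2   ] jaw -62.55 q7 -66.5 w 0.0118 F [ 0.4 -0.3 -5.7] xaxis [ 0. -0. -1.]
delta [ 0.0855  0.0005 -0.    ] turn 0 y-> [0.887 0.461 0.   ] z-> [ 0.461 -0.887  0.   ]
```

Request:
step_arm([
  [-1,0.02,0.0005,0,0],
  [-1,0.045,0.0005,0,0],
  [-1,0.065,0.0005,0,0],
  [-1,0.077,0.0005,0,0],
  [-1,0.081,0.0005,0,0],
  [-1,0.083,0.0005,0,0],
  [-1,0.0845,0.0005,0,0],
  [-1,0.0855,0.0005,0,0],
  [-1,0.0855,0.0005,0,0],
])

```text
time_s: 8.57
tool_pos: [0.4805, 0.0076, 0.1147]
tool_rot: [34.2, 90.0, -28.3]
force: [0.3, 0.1, -5.3]
grip_width: 0.0118
```

```bash
python3 go.py 0.4806 0.0073 0.114
cat > chk.py <<'E'
from fit import *; import sys
x,y,z,k,r=float(sys.argv[1]),float(sys.argv[2]),float(sys.argv[3]),sys.argv[4],float(sys.argv[5])
run([('P',(x,y),z,k,r,1)])
E
python3 chk.py .482 .008 .083 c .08
```

```text
t 8.57 pos [0.4805 0.0076 0.1147] jaw -62.53 q7 -69.3 w 0.0118 F [ 0.3  0.1 -5.3] xaxis [ 0. -0. -1.]
delta [ 0.0007 -0.0001  0.0004] turn 0 y-> [0.887 0.461 0.   ] z-> [ 0.461 -0.887  0.   ]Traceback (most recent call last):
  File "chk.py", line 3, in <module>
    run([('P',(x,y),z,k,r,1)])
    ~~~^^^^^^^^^^^^^^^^^^^^^^^
  File "fit.py", line 29, in run
    q,P=outline(c,im,d,xy,z,.004 if not bright else .005,rad,bright)
        ~~~~~~~^^^^^^^^^^^^^^^^^^^^^^^^^^^^^^^^^^^^^^^^^^^^^^^^^^^^^
  File "fit.py", line 13, in outline
    n,l,s,_=cv2.connectedComponentsWithStats(mm); k=1+s[1:,4].argmax()
                                                      ~~~~~~~~~~~~~~^^
ValueError: attempt to get argmax of an empty sequence
```

Request:
step_arm([
  [-1,0.0005,0,0,0],
  [-1,0.001,0,0,0],
  [-1,0.001,0,0,0],
])

```text
time_s: 9.0
tool_pos: [0.4805, 0.0076, 0.1139]
tool_rot: [7.7, 90.0, -54.8]
force: [-2.0, -0.1, -1.1]
grip_width: 0.0115
```

Request:
step_arm([
  [-1,0.0003,0,0,0],
  [-0.2,0.0003,0,0,0],
  [-0.2,0.0003,0,0,0],
  [-0.2,0.0003,0,0,0],
  [-0.2,0.0003,0,0,0],
  [-0.2,0.0003,0,0,0],
  [-0.2,0.0003,0,0,0],
])

```text
time_s: 9.88
tool_pos: [0.4804, 0.0077, 0.1132]
tool_rot: [-44.8, 90.0, -107.3]
force: [-0.2, 0.5, -0.4]
grip_width: 0.0348
```

Request:
step_arm([
  [0,-0.02,0,0,0],
  [1,-0.06,0,0,0],
  [1,-0.1,0,0,0],
  [1,-0.13,0,0,0],
  [1,-0.146,0,0,0],
])

```text
time_s: 10.5
tool_pos: [0.481, 0.0077, 0.2609]
tool_rot: [51.3, 89.9, -11.3]
force: [0.2, -0.4, 0.2]
grip_width: 0.0755
```

```bash
python3 go.py 0.660 0.2135 0.26 156.5
```

```text
t 10.5 pos [0.481  0.0077 0.2609] jaw -62.54 q7 -65.4 w 0.0755 F [ 0.2 -0.4  0.2] xaxis [ 0.002 -0.    -1.   ]
delta [ 0.0012  0.2538 -0.1   ] turn -39.04 y-> [0.887 0.461 0.002] z-> [ 0.461 -0.887  0.001]
```

Request:
step_arm([
  [1,0,0.02,-0.008,-4],
  [1,0,0.06,-0.024,-10],
  [1,0,0.11,-0.043,-18],
  [1,0,0.16,-0.063,-26],
  [1,0,0.21,-0.083,-34],
  [1,0,0.24,-0.095,-39],
  [1,0,0.2538,-0.1,-39],
  [1,0,0.2538,-0.1,-39],
])

```text
time_s: 11.5
tool_pos: [0.659, 0.2146, 0.2575]
tool_rot: [-163.9, 89.8, 172.7]
force: [-0.4, -1.2, 0.6]
grip_width: 0.087
```

```bash
python3 go.py 0.660 0.2135 0.036 156.5; python3 chk.py .482 .008 .083 c .08
```

```text
t 11.5 pos [0.659  0.2146 0.2575] jaw -23.48 q7 -54.9 w 0.087 F [-0.4 -1.2  0.6] xaxis [-0.003  0.    -1.   ]
delta [ 0.2215 -0.0004  0.0019] turn 0.02 y-> [ 0.398  0.917 -0.001] z-> [ 0.917 -0.398 -0.003]
top   P      fit [0.4824 0.0053] size 106.5 bar (array([0.48094424, 0.00843229]), (48, 12), 27.437355041503906)
scene P      fit [0.485  0.0068] size 112.5 bar (array([0.484953  , 0.00611328]), (52, 12), 26.832155227661133)
```

Request:
step_arm([
  [1,0.05,-0.0004,0.001,0],
  [1,0.1,-0.0004,0.001,0],
  [1,0.14,-0.0004,0.001,0],
  [1,0.175,-0.0004,0.001,0],
  [1,0.2,-0.0004,0.001,0],
  [1,0.215,-0.0004,0.001,0],
  [1,0.2215,-0.0004,0.001,0],
  [0.3,0.2215,-0.0004,0.001,0],
  [-1,0.2215,-0.0004,0.001,0],
  [-1,0.2215,-0.0004,0.001,0],
  [-1,0.2215,-0.0004,0.001,0],
  [-1,0.2215,-0.0004,0.001,0],
])

```text
time_s: 13.1
tool_pos: [0.6603, 0.2127, 0.0378]
tool_rot: [20.1, 90.0, -3.4]
force: [-0.6, 0.1, -0.1]
grip_width: 0.0449
```

Request:
step_arm([
  [-1,0,0,0,0],
  [-1,0,0,0,0],
  [-1,0,0,0,0],
  [-1,0,0,0,0],
  [-1,0,0,0,0],
  [-1,0,0,0,0],
  [-1,0,0,0,0],
])

```text
time_s: 13.98
tool_pos: [0.6599, 0.2131, 0.0376]
tool_rot: [172.8, 90.0, 149.3]
force: [-3.3, 1.6, 2.3]
grip_width: 0.0115
```

```bash
python3 go.py 0.660 0.2135 0.036 156.5; python3 go.py 0.374 0.2414 0.2
```

```text
t 13.97 pos [0.6599 0.2131 0.0376] jaw -23.51 q7 -59.1 w 0.0115 F [-3.3  1.6  2.3] xaxis [-0.  0. -1.]
delta [ 0.0016  0.0004 -0.    ] turn -0.01 y-> [0.399 0.917 0.   ] z-> [ 0.917 -0.399 -0.001]
t 13.97 pos [0.6599 0.2131 0.0376] jaw -23.51 q7 -59.1 w 0.0115 F [-3.3  1.6  2.3] xaxis [-0.  0. -1.]
delta [-0.1622 -0.0881 -0.2735] turn 0 y-> [0.399 0.917 0.   ] z-> [ 0.917 -0.399 -0.001]
```

Request:
step_arm([
  [-1,-0.01,0,0,0],
  [-1,-0.03,0,0,0],
  [-1,-0.06,0,0,0],
  [-1,-0.1,0,0,0],
  [-1,-0.14,-0.006,-0.02,0],
  [-1,-0.16,-0.018,-0.055,0],
  [-1,-0.162,-0.03,-0.1,0],
  [-1,-0.162,-0.045,-0.145,0],
  [-1,-0.162,-0.06,-0.19,0],
  [-1,-0.162,-0.074,-0.23,0],
  [-1,-0.162,-0.083,-0.258,0],
  [-1,-0.162,-0.088,-0.272,0],
])

```text
time_s: 15.48
tool_pos: [0.3745, 0.2411, 0.2009]
tool_rot: [-2.8, 89.8, -26.3]
force: [1.1, -0.3, -3.9]
grip_width: 0.0114
```

Request:
step_arm([
  [-1,0,0,0,0],
  [-1,0,0,0,0],
])

```text
time_s: 15.72
tool_pos: [0.3768, 0.2406, 0.2005]
tool_rot: [23.8, 89.9, 0.3]
force: [-0.3, -0.2, -4.9]
grip_width: 0.0116
```

```bash
python3 go.py 0.3738 0.241 0.1230
```

```text
t 15.72 pos [0.3768 0.2406 0.2005] jaw -23.55 q7 -55.1 w 0.0116 F [-0.3 -0.2 -4.9] xaxis [ 0.002  0.    -1.   ]
delta [ 0.0775 -0.0009 -0.0031] turn 0 y-> [0.4   0.917 0.001] z-> [ 0.917 -0.4    0.002]
```

Request:
step_arm([
  [-1,0.02,0,-0.002,0],
  [-1,0.04,0,-0.002,0],
  [-1,0.058,0,-0.002,0],
  [-1,0.068,0,-0.002,0],
  [-1,0.072,0,-0.002,0],
  [-1,0.073,0,-0.002,0],
  [-1,0.073,0,-0.002,0],
])

```text
time_s: 16.6
tool_pos: [0.3743, 0.2416, 0.1272]
tool_rot: [38.7, 89.9, 15.1]
force: [-0.4, -0.2, -4.5]
grip_width: 0.0118
```

```bash
python3 go.py 0.3738 0.241 0.1226
```

```text
t 16.6 pos [0.3743 0.2416 0.1272] jaw -23.54 q7 -59.6 w 0.0118 F [-0.4 -0.2 -4.5] xaxis [ 0.001  0.    -1.   ]
delta [ 0.0046 -0.0008 -0.0002] turn 0 y-> [0.399 0.917 0.001] z-> [ 0.917 -0.399  0.001]
```

Request:
step_arm([
  [-1,0.0015,-0.0005,0,0],
  [-1,0.003,-0.0005,0,0],
  [-1,0.004,-0.0005,0,0],
  [-1,0.0045,-0.0005,0,0],
  [-1,0.005,-0.0005,0,0],
  [-1,0.005,-0.0005,0,0],
])

```text
time_s: 17.35
tool_pos: [0.3737, 0.2409, 0.1225]
tool_rot: [-80.9, 90.0, -104.4]
force: [-3.0, -2.2, 5.5]
grip_width: 0.0118
```

Contact is made (force went from -4.5 to +5.5 N). Releasing and retreating.

Request:
step_arm([
  [-0.2,0,0,0,0],
  [-0.2,0,0,0,0],
  [-0.2,0,0,0,0],
  [-0.2,0,0,0,0],
  [-0.2,0,0,0,0],
  [0,-0.02,0,0,0],
  [1,-0.06,0,0,0],
  [1,-0.1,0,0,0],
  [1,-0.125,0,0,0],
  [1,-0.137,0,0,0],
])

```text
time_s: 18.6
tool_pos: [0.3742, 0.2413, 0.26]
tool_rot: [31.9, 89.9, 8.3]
force: [0.7, 0.1, -0.1]
grip_width: 0.0758
```

```bash
python3 go.py 0.507 0.4448 0.26 15.7
```

```text
t 18.6 pos [0.3742 0.2413 0.26  ] jaw -23.54 q7 -52.9 w 0.0758 F [ 0.7  0.1 -0.1] xaxis [ 0.002  0.    -1.   ]
delta [0.0004 0.2397 0.0405] turn -39.24 y-> [0.399 0.917 0.001] z-> [ 0.917 -0.399  0.002]
```

Request:
step_arm([
  [1,0,0.02,0.004,-4],
  [1,0,0.06,0.01,-10],
  [1,0,0.11,0.018,-18],
  [1,0,0.16,0.027,-26],
  [1,0,0.2,0.034,-34],
  [1,0,0.23,0.039,-39.2],
  [1,0,0.24,0.0405,-39.2],
  [1,0,0.24,0.0405,-39.2],
  [1,0,0.24,0.0405,-39.2],
])

```text
time_s: 19.73
tool_pos: [0.5063, 0.4439, 0.2589]
tool_rot: [-86.1, 89.9, -70.5]
force: [-0.0, 0.1, 0.3]
grip_width: 0.0869
```

```bash
python3 go.py 0.507 0.4448 0.036 15.7; python3 chk.py .374 .2414 .09 c .06; python3 -c "
from h import *
for c in ['top','scene']:
    z=np.load(c+'0.npz'); P=pts(c,z['d']); 
    for ctr in [(.538,-.428),(.507,.445),(.3876,-.2564)]:
        m=(np.hypot(P[...,0]-ctr[0],P[...,1]-ctr[1])<.17)&(z['d']>0); q=P[m]; print(c,ctr,q[q[:,2].argmax()].round(3))"
```

```text
t 19.73 pos [0.5063 0.4439 0.2589] jaw 15.6 q7 -43.7 w 0.0869 F [-0.   0.1  0.3] xaxis [ 0.    -0.001 -1.   ]
delta [0.2229 0.001  0.0009] turn -0.1 y-> [-0.269  0.963 -0.001] z-> [0.963 0.269 0.   ]
top   P      fit [0.3761 0.2406] size 73.0 bar (array([0.37501151, 0.2415192 ]), (50, 12), 66.5758056640625)
scene P      fit [0.3802 0.2392] size 76.1 bar (array([0.37964655, 0.23901633]), (50, 15), 66.08525848388672)
top (0.538, -0.428) [ 0.626 -0.567  0.187]
top (0.507, 0.445) [0.494 0.609 0.148]
top (0.3876, -0.2564) [ 0.343 -0.291  0.085]
scene (0.538, -0.428) [ 0.622 -0.562  0.188]
scene (0.507, 0.445) [0.448 0.604 0.147]
scene (0.3876, -0.2564) [ 0.46  -0.26   0.085]
```

```bash
python3 -c "
from h import *
a,_=read_camera('top'); b,_=read_camera('scene')
f=lambda i,u,v:cv2.resize(i[v-32:v+32,u-32:u+32,::-1],(390,390),interpolation=cv2.INTER_CUBIC)
print(a.shape)
cv2.imwrite('pics/sr.png',np.vstack([np.hstack([f(a,179,249),f(b,342,150)])]))"
```

```text
(384, 512, 3)
```

View pics/sr.png

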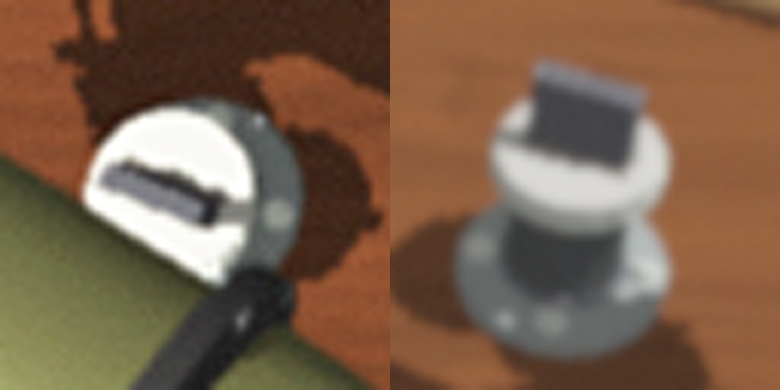

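```bash
cat > fl.py <<'E'
from fit import *
F=[('BH',(.482,.008),.078,58,38),('PS',(.374,.241),.085,40,22),('VB',(.538,-.428),.085,0,28)]
for c in ['top','scene']:
    z=np.load(c+'0.npz'); im,d=z['im'],z['d']; P=pts(c,d)
    for n,xy,h,ro,ri in F:
        m=((np.hypot(P[...,0]-xy[0],P[...,1]-xy[1])<.1)&(abs(P[...,2]-h)<.005)&(d>0)).astype(np.uint8)
        m=cv2.morphologyEx(m,cv2.MORPH_CLOSE,np.ones((3,3)))
        cs,hi=cv2.findContours(m,cv2.RETR_CCOMP,cv2.CHAIN_APPROX_NONE)
        for k,q in enumerate(cs):
            if len(q)<25: continue
            w=plane(c,q.reshape(-1,2),h)*1000; A=np.c_[2*w,np.ones(len(w))]
            s=np.linalg.lstsq(A,(w**2).sum(1),rcond=None)[0]; r=np.sqrt(s[2]+s[0]**2+s[1]**2)
            print(c,n,'outer' if hi[0,k,3]<0 else 'inner',s[:2].round(1),'D',(2*r).round(1),'rms',np.std(np.hypot(*(w-s[:2]).T)).round(2))
        g=m>0; zz=P[...,2][g]; print('   z median',np.median(zz).round(4),'n',g.sum(),'plane centroid',plane(c,np.argwhere(g)[:,::-1],h).mean(0).round(4))
E
python3 fl.py
```

```text
top BH outer [479.8   9.3] D 112.0 rms 0.83
top BH inner [479.7   9.2] D 77.6 rms 0.77
   z median 0.0768 n 695 plane centroid [0.4795 0.0094]
top PS outer [371.8 242.7] D 77.1 rms 0.75
top PS inner [372.2 242.4] D 46.0 rms 0.8
   z median 0.0838 n 436 plane centroid [0.3714 0.2428]
top VB outer [ 536.4 -426.8] D 108.9 rms 5.99
top VB inner [ 536.4 -425.8] D 57.3 rms 0.84
   z median 0.0837 n 810 plane centroid [ 0.5358 -0.4271]
scene BH outer [484.1   6.8] D 113.6 rms 1.19
scene BH inner [483.9   6.9] D 76.9 rms 1.25
   z median 0.0763 n 652 plane centroid [0.4857 0.0069]
scene PS outer [376.7 240.2] D 78.0 rms 1.21
scene PS inner [375.2 239.2] D 45.6 rms 1.46
   z median 0.083 n 338 plane centroid [0.3778 0.2405]
scene VB outer [ 539.9 -429.1] D 109.5 rms 6.06
scene VB inner [ 540.4 -428.2] D 56.1 rms 1.31
   z median 0.0834 n 784 plane centroid [ 0.541  -0.4289]
```

Request:
step_arm([
  [1,0.05,0.0024,0,0],
  [1,0.1,0.0024,0,0],
  [1,0.14,0.0024,0,0],
  [1,0.175,0.0024,0,0],
  [1,0.2,0.0024,0,0],
  [1,0.215,0.0024,0,0],
  [1,0.223,0.0024,0,0],
  [0.3,0.223,0.0024,0,0],
  [-1,0.223,0.0024,0,0],
  [-1,0.223,0.0024,0,0],
  [-1,0.223,0.0024,0,0],
  [-1,0.223,0.0024,0,0],
])

```text
time_s: 21.42
tool_pos: [0.506, 0.4471, 0.0359]
tool_rot: [-11.1, 90.0, 4.6]
force: [-0.3, 0.9, -0.2]
grip_width: 0.0448
```

Request:
step_arm([
  [-1,0,0,0,0],
  [-1,0,0,0,0],
  [-1,0,0,0,0],
  [-1,0,0,0,0],
  [-1,0,0,0,0],
  [-1,0,0,0,0],
  [-1,0,0,0,0],
])

```text
time_s: 22.3
tool_pos: [0.5049, 0.4469, 0.0356]
tool_rot: [-160.4, 89.9, -144.7]
force: [-4.6, -3.4, 3.4]
grip_width: 0.0121
```

```bash
python3 go.py 0.5055 0.4458 0.036 15.7; python3 go.py 0.5365 -0.4267 0.26 126
```

```text
t 22.3 pos [0.5049 0.4469 0.0356] jaw 15.69 q7 -49.5 w 0.0121 F [-4.6 -3.4  3.4] xaxis [-0.002 -0.001 -1.   ]
delta [-0.0004 -0.0012  0.0003] turn -0.01 y-> [-0.27   0.963 -0.001] z-> [ 0.963  0.27  -0.002]
t 22.3 pos [0.5049 0.4469 0.0356] jaw 15.69 q7 -49.5 w 0.0121 F [-4.6 -3.4  3.4] xaxis [-0.002 -0.001 -1.   ]
delta [-0.2234 -0.8498 -0.2062] turn 69.69 y-> [-0.27   0.963 -0.001] z-> [ 0.963  0.27  -0.002]
```

Request:
step_arm([
  [-1,-0.01,0,0,0],
  [-1,-0.03,0,0,0],
  [-1,-0.06,0,0,0],
  [-1,-0.1,0,0,0],
  [-1,-0.14,0,0,0],
  [-1,-0.18,0,0,0],
  [-1,-0.21,0,0,0],
  [-1,-0.223,-0.01,-0.0025,0],
  [-1,-0.224,-0.03,-0.007,2],
  [-1,-0.224,-0.06,-0.0145,5],
  [-1,-0.224,-0.1,-0.024,9],
  [-1,-0.224,-0.145,-0.035,13],
])

```text
time_s: 23.8
tool_pos: [0.511, 0.2961, 0.259]
tool_rot: [-130.5, 89.9, -127.9]
force: [1.5, 0.6, -4.8]
grip_width: 0.0119
```

```bash
python3 go.py 0.5375 -0.426 0.26 126
```

```text
t 23.8 pos [0.511  0.2961 0.259 ] jaw 2.56 q7 -41.5 w 0.0119 F [ 1.5  0.6 -4.8] xaxis [-0.001 -0.001 -1.   ]
delta [-3.000e-04 -7.226e-01 -5.800e-03] turn 56.56 y-> [-0.045  0.999 -0.001] z-> [ 0.999  0.045 -0.001]
```

Request:
step_arm([
  [-1,0,-0.045,0,4],
  [-1,0,-0.095,0,8],
  [-1,0,-0.145,-0.001,12],
  [-1,0,-0.195,-0.001,17],
  [-1,0,-0.245,-0.002,22],
  [-1,0,-0.295,-0.002,27],
  [-1,0,-0.345,-0.003,32],
  [-1,0,-0.395,-0.003,36],
  [-1,0,-0.445,-0.004,40],
  [-1,0,-0.495,-0.004,44],
  [-1,0,-0.54,-0.005,48],
  [-1,0,-0.575,-0.005,50],
])

```text
time_s: 25.3
tool_pos: [0.5315, -0.2794, 0.2589]
tool_rot: [-121.3, 89.9, -168.9]
force: [0.4, 0.2, -4.6]
grip_width: 0.0117
```

```bash
python3 go.py 0.5375 -0.426 0.26 126
```

```text
t 25.3 pos [ 0.5315 -0.2794  0.2589] jaw -47.56 q7 -28.2 w 0.0117 F [ 0.4  0.2 -4.6] xaxis [-0.002 -0.    -1.   ]
delta [-0.0011 -0.0945  0.1122] turn 6.44 y-> [ 0.738  0.675 -0.001] z-> [ 0.675 -0.738 -0.001]
```

Request:
step_arm([
  [-1,0,-0.02,0.024,2],
  [-1,0,-0.04,0.048,4],
  [-1,0,-0.06,0.071,6],
  [-1,0,-0.077,0.091,6.4],
  [-1,0,-0.088,0.104,6.4],
  [-1,0,-0.093,0.111,6.4],
  [-1,0,-0.094,0.112,6.4],
  [-1,0,-0.094,0.112,6.4],
  [-1,0,-0.094,0.112,6.4],
])

```text
time_s: 26.42
tool_pos: [0.5404, -0.4215, 0.2601]
tool_rot: [79.9, 90.0, 26.2]
force: [-0.4, -0.1, -4.4]
grip_width: 0.0119
```

```bash
python3 go.py 0.5375 -0.426 0.1245 126
```

```text
t 26.43 pos [ 0.5404 -0.4215  0.2601] jaw -53.65 q7 -25.0 w 0.0119 F [-0.4 -0.1 -4.4] xaxis [ 0.  0. -1.]
delta [ 0.1356 -0.0051  0.0019] turn 0.35 y-> [0.805 0.593 0.   ] z-> [ 0.593 -0.805  0.   ]
```

Request:
step_arm([
  [-1,0.02,-0.003,0.001,0.3],
  [-1,0.05,-0.005,0.0019,0.3],
  [-1,0.08,-0.005,0.0019,0.3],
  [-1,0.105,-0.005,0.0019,0.3],
  [-1,0.122,-0.005,0.0019,0.3],
  [-1,0.131,-0.005,0.0019,0.3],
  [-1,0.135,-0.005,0.0019,0.3],
  [-1,0.135,-0.005,0.0019,0.3],
])

```text
time_s: 27.42
tool_pos: [0.5374, -0.4273, 0.1253]
tool_rot: [12.7, 89.9, -41.3]
force: [0.5, 0.1, -5.1]
grip_width: 0.0117
```

```bash
python3 go.py 0.5375 -0.426 0.1206 126
```

```text
t 27.43 pos [ 0.5374 -0.4273  0.1253] jaw -54.03 q7 -26.5 w 0.0117 F [ 0.5  0.1 -5.1] xaxis [ 0.001 -0.001 -1.   ]
delta [ 0.0047  0.0008 -0.001 ] turn -0.03 y-> [0.809 0.587 0.   ] z-> [ 0.587 -0.809  0.001]
```

Request:
step_arm([
  [-1,0.0015,0.0004,-0.0008,0],
  [-1,0.003,0.0004,-0.0008,0],
  [-1,0.004,0.0004,-0.0008,0],
  [-1,0.0045,0.0004,-0.0008,0],
  [-1,0.0048,0.0004,-0.0008,0],
  [-1,0.0048,0.0004,-0.0008,0],
])

```text
time_s: 28.18
tool_pos: [0.5369, -0.4263, 0.1206]
tool_rot: [-21.9, 90.0, -76.0]
force: [-2.2, 1.0, 0.1]
grip_width: 0.0119
```

Request:
step_arm([
  [-0.2,0.0002,0,0,0],
  [-0.2,0.0002,0,0,0],
  [-0.2,0.0002,0,0,0],
  [-0.2,0.0002,0,0,0],
  [-0.2,0.0002,0,0,0],
  [0,-0.02,0,0,0],
  [1,-0.06,0,0,0],
  [1,-0.1,0,0,0],
  [1,-0.125,0,0,0],
  [1,-0.139,0,0,0],
])

```text
time_s: 29.42
tool_pos: [0.5376, -0.4265, 0.2623]
tool_rot: [14.8, 89.8, -39.2]
force: [0.0, 0.4, 0.2]
grip_width: 0.0755
```

```bash
python3 go.py 0.6645 -0.004 0.26 14.9
```

```text
t 29.43 pos [ 0.5376 -0.4265  0.2623] jaw -54.03 q7 -24.8 w 0.0755 F [0.  0.4 0.2] xaxis [ 0.003 -0.003 -1.   ]
delta [ 0.0017  0.3508 -0.2674] turn -68.93 y-> [0.809 0.587 0.001] z-> [ 0.587 -0.809  0.004]
```

Request:
step_arm([
  [1,0,0.02,-0.015,-4],
  [1,0,0.055,-0.042,-11],
  [1,0,0.095,-0.072,-19],
  [1,0,0.135,-0.103,-27],
  [1,0,0.175,-0.133,-35],
  [1,0,0.215,-0.164,-43],
  [1,0,0.255,-0.194,-51],
  [1,0,0.295,-0.225,-59],
  [1,0,0.325,-0.248,-65],
  [1,0,0.345,-0.263,-68.9],
  [1,0,0.351,-0.267,-68.9],
  [1,0,0.351,-0.267,-68.9],
])

```text
time_s: 30.92
tool_pos: [0.664, -0.0047, 0.2584]
tool_rot: [-153.5, 89.9, -138.7]
force: [-0.6, -1.6, 0.2]
grip_width: 0.0873
```

```bash
python3 go.py 0.6645 -0.004 0.036 14.9; python3 chk.py .538 -.427 .09 r .085;python3 chk.py .666 -.005 .005 r .1
```

```text
t 30.93 pos [ 0.664  -0.0047  0.2584] jaw 14.8 q7 0.5 w 0.0873 F [-0.6 -1.6  0.2] xaxis [-0.001 -0.001 -1.   ]
delta [0.2224 0.0007 0.0009] turn -0.1 y-> [-0.255  0.967 -0.001] z-> [ 0.967  0.255 -0.001]
top   P      fit [ 0.5363 -0.4252] size [95 94] yaw 35.9 bar (array([ 0.53714258, -0.42428372]), (49, 13), 36.72687911987305)
scene P      fit [ 0.5428 -0.4265] size [98 94] yaw 35.9 bar (array([ 0.54098462, -0.42636377]), (51, 12), 36.768001556396484)
top   P      fit [0.6567 0.0223] size [83 82] yaw 15.1 bar (array([0.65864136, 0.01714562]), (9, 3), -0.657073974609375)
scene P      fit [ 0.6669 -0.0066] size [137  85] yaw -74.4 bar (array([ 0.66811609, -0.00580485]), (49, 14), -75.32935333251953)
```

Request:
step_arm([
  [1,0.05,0,0,0],
  [1,0.1,0,0,0],
  [1,0.14,0,0,0],
  [1,0.175,0,0,0],
  [1,0.2,0,0,0],
  [1,0.215,0,0,0],
  [1,0.2224,0,0,0],
  [0.3,0.2224,0,0,0],
  [-1,0.2224,0,0,0],
  [-1,0.2224,0,0,0],
  [-1,0.2224,0,0,0],
  [-1,0.2224,0,0,0],
])

```text
time_s: 32.62
tool_pos: [0.6643, -0.004, 0.0367]
tool_rot: [-51.9, 90.0, -37.1]
force: [0.2, -0.2, -0.7]
grip_width: 0.0449
```

Request:
step_arm([
  [-1,0,0,0,0],
  [-1,0,0,0,0],
  [-1,0,0,0,0],
  [-1,0,0,0,0],
  [-1,0,0,0,0],
  [-1,0,0,0,0],
  [-1,0,0,0,0],
])

```text
time_s: 33.5
tool_pos: [0.664, -0.004, 0.0365]
tool_rot: [-172.1, 90.0, -157.2]
force: [-1.4, -1.2, -0.2]
grip_width: 0.0116
```

```bash
python3 go.py 0.6645 -0.0045 0.036 14.9; python3 go.py 0.385 -0.256 0.2 124.5;python3 chk.py .666 -.005 .005 r .1|grep scene
```

```text
t 33.5 pos [ 0.664  -0.004   0.0365] jaw 14.87 q7 -4.8 w 0.0116 F [-1.4 -1.2 -0.2] xaxis [-0. -0. -1.]
delta [ 0.0005 -0.0006  0.0004] turn -0.03 y-> [-0.257  0.967 -0.   ] z-> [ 0.967  0.257 -0.001]
t 33.5 pos [ 0.664  -0.004   0.0365] jaw 14.87 q7 -4.8 w 0.0116 F [-1.4 -1.2 -0.2] xaxis [-0. -0. -1.]
delta [-0.1633 -0.172  -0.3343] turn 70.37 y-> [-0.257  0.967 -0.   ] z-> [ 0.967  0.257 -0.001]
scene P      fit [ 0.6677 -0.006 ] size [136  86] yaw -76.2 bar (array([0., 0.]), (0, 0), 0.0)
```

Request:
step_arm([
  [-1,-0.01,0,0,0],
  [-1,-0.03,0,0,0],
  [-1,-0.06,0,0,0],
  [-1,-0.1,0,0,0],
  [-1,-0.14,0,0,0],
  [-1,-0.165,-0.01,-0.02,4],
  [-1,-0.175,-0.03,-0.058,10],
  [-1,-0.18,-0.05,-0.097,18],
  [-1,-0.18,-0.07,-0.136,26],
  [-1,-0.18,-0.09,-0.175,34],
  [-1,-0.18,-0.11,-0.214,42],
  [-1,-0.18,-0.125,-0.243,50],
])

```text
time_s: 35.1
tool_pos: [0.46, -0.188, 0.2176]
tool_rot: [-36.4, 89.9, -71.8]
force: [0.3, -0.4, -5.7]
grip_width: 0.0118
```

```bash
python3 go.py 0.3858 -0.2552 0.2 124.5
```

```text
t 35.1 pos [ 0.46   -0.188   0.2176] jaw -35.41 q7 -17.2 w 0.0118 F [ 0.3 -0.4 -5.7] xaxis [ 0.001 -0.002 -1.   ]
delta [ 0.0177 -0.0977 -0.0216] turn 20.09 y-> [ 0.579  0.815 -0.001] z-> [ 0.815 -0.579  0.002]
```

Request:
step_arm([
  [-1,0.004,-0.025,-0.0055,6],
  [-1,0.008,-0.05,-0.011,12],
  [-1,0.012,-0.072,-0.016,17],
  [-1,0.015,-0.088,-0.0195,20],
  [-1,0.0175,-0.096,-0.021,20],
  [-1,0.0175,-0.0975,-0.0215,20],
  [-1,0.0175,-0.0975,-0.0215,20],
  [-1,0.0175,-0.0975,-0.0215,20],
])

```text
time_s: 36.1
tool_pos: [0.3884, -0.2539, 0.1992]
tool_rot: [66.1, 90.0, 11.1]
force: [1.4, 0.0, -5.8]
grip_width: 0.0115
```

```bash
python3 go.py 0.3858 -0.2552 0.1205 124.5
```

```text
t 36.1 pos [ 0.3884 -0.2539  0.1992] jaw -55.05 q7 -23.9 w 0.0115 F [ 1.4  0.  -5.8] xaxis [ 0.  0. -1.]
delta [ 0.0787 -0.0029 -0.0004] turn 0.45 y-> [0.82  0.573 0.   ] z-> [ 0.573 -0.82   0.   ]
```

Request:
step_arm([
  [-1,0.02,-0.0015,0,0.4],
  [-1,0.04,-0.0028,0,0.4],
  [-1,0.058,-0.0028,0,0.4],
  [-1,0.07,-0.0028,0,0.4],
  [-1,0.076,-0.0028,0,0.4],
  [-1,0.078,-0.0028,0,0.4],
  [-1,0.078,-0.0028,0,0.4],
])

```text
time_s: 36.98
tool_pos: [0.3857, -0.2563, 0.1214]
tool_rot: [12.3, 90.0, -43.2]
force: [-0.3, 0.9, -4.6]
grip_width: 0.0119
```

```bash
python3 go.py 0.3858 -0.2552 0.1165 124.5
```

```text
t 36.98 pos [ 0.3857 -0.2563  0.1214] jaw -55.53 q7 -26.4 w 0.0119 F [-0.3  0.9 -4.6] xaxis [ 0.001 -0.001 -1.   ]
delta [ 0.0049  0.0007 -0.0008] turn -0.03 y-> [0.824 0.566 0.   ] z-> [ 0.566 -0.824  0.001]
```

Request:
step_arm([
  [-1,0.0015,0.0005,-0.0005,0],
  [-1,0.003,0.0005,-0.0005,0],
  [-1,0.004,0.0005,-0.0005,0],
  [-1,0.0045,0.0005,-0.0005,0],
  [-1,0.005,0.0005,-0.0005,0],
  [-1,0.005,0.0005,-0.0005,0],
])

```text
time_s: 37.72
tool_pos: [0.3855, -0.2554, 0.1164]
tool_rot: [-97.9, 90.0, -153.4]
force: [-2.0, -0.1, -1.4]
grip_width: 0.0117
```

Request:
step_arm([
  [-0.2,0.0004,0,0,0],
  [-0.2,0.0004,0,0,0],
  [-0.2,0.0004,0,0,0],
  [-0.2,0.0004,0,0,0],
  [-0.2,0.0004,0,0,0],
  [0,-0.02,0,0,0],
  [1,-0.06,0,0,0],
  [1,-0.1,0,0,0],
  [1,-0.135,0,0,0],
  [1,-0.15,-0.01,0.01,0],
  [1,-0.15,-0.04,0.03,0],
  [1,-0.15,-0.08,0.06,0],
])

```text
time_s: 39.22
tool_pos: [0.3531, -0.3511, 0.2655]
tool_rot: [-101.6, 90.0, -157.1]
force: [0.8, -0.3, 0.2]
grip_width: 0.0858
```

Request:
step_arm([
  [1,0,-0.04,0.03,0],
  [1,0,-0.08,0.06,0],
  [1,0,-0.12,0.09,0],
  [1,0,-0.155,0.12,0],
  [1,0,-0.17,0.145,0],
  [1,0,-0.18,0.16,0],
  [1,0,-0.18,0.16,0],
])

```text
time_s: 40.1
tool_pos: [0.2938, -0.5853, 0.2636]
tool_rot: [-174.5, 89.8, 129.8]
force: [0.5, -0.1, -0.7]
grip_width: 0.0867
```

```bash
cat > all.py <<'E'
from fit import *
fin=[('LR',(.483,.008),.083,'c',.08,1),('SR',(.377,.241),.09,'c',.06,1),('SQ',(.539,-.4265),.09,'r',.085,1),('RE',(.3875,-.256),.085,'r',.1,1)]
S={c:read_camera(c) for c in ['top','scene']}
run(fin,S)
t,s=[S[c][0][:,:,::-1] for c in ['top','scene']]
import sys
cv2.imwrite('pics/'+sys.argv[1]+'t.png',cv2.resize(t[120:320,90:490],(800,400),interpolation=cv2.INTER_CUBIC))
E
python3 all.py c1; python3 go.py .3737 .2413 .26 156.5
```

```text
top   LR     fit [0.4806 0.0084] size 111.2 bar (array([0.48036215, 0.00813007]), (49, 12), 27.43735122680664)
top   SR     fit [0.3734 0.2414] size 76.9 bar (array([0.37501151, 0.2415192 ]), (50, 12), 66.5758056640625)
top   SQ     fit [ 0.5363 -0.4246] size [94 94] yaw 36.2 bar (array([ 0.53692621, -0.42397342]), (49, 13), 36.102142333984375)
top   RE     fit [ 0.3859 -0.2542] size [136  82] yaw 35.3 bar (array([ 0.38629526, -0.25407553]), (49, 12), 35.00065612792969)
scene LR     fit [0.4854 0.0065] size 113.0 bar (array([0.48458813, 0.00576104]), (51, 12), 27.91073226928711)
scene SR     fit [0.3806 0.2392] size 76.2 bar (array([0.37991708, 0.23899504]), (50, 16), 66.08525848388672)
scene SQ     fit [ 0.5432 -0.4265] size [99 95] yaw 35.7 bar (array([ 0.5415191 , -0.42581024]), (52, 12), 36.043067932128906)
scene RE     fit [ 0.3914 -0.2568] size [140  83] yaw 34.6 bar (array([ 0.39040527, -0.25689188]), (51, 13), 34.67765808105469)
t 40.2 pos [ 0.2952 -0.5835  0.2647] jaw -55.55 q7 1.5 w 0.0868 F [ 0.4  0.1 -0.1] xaxis [-0.001  0.002 -1.   ]
delta [ 0.0063  0.5314 -0.6357] turn -32.05 y-> [0.825 0.566 0.   ] z-> [ 0.566 -0.825 -0.002]
```

View pics/c1t.png

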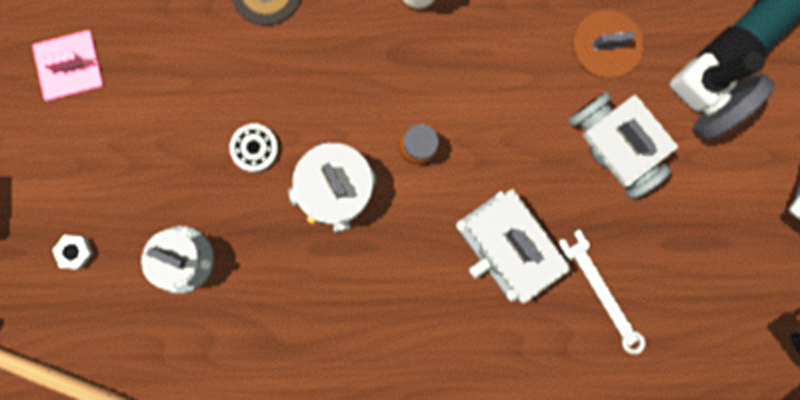

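Everything is in place and nothing else was disturbed. The large round and rectangular plates sit within about 1.3 mm. The square is about 2.3 mm off and the small round about 3 mm, so I'll regrip and trim both.

```bash
python3 go.py .5369 -.4263 .26 126
```

```text
t 40.2 pos [ 0.2952 -0.5835  0.2647] jaw -55.55 q7 1.5 w 0.0868 F [ 0.4  0.1 -0.1] xaxis [-0.001  0.002 -1.   ]
delta [0.0048 0.2883 0.0071] turn -1.55 y-> [0.825 0.566 0.   ] z-> [ 0.566 -0.825 -0.002]
```

Request:
step_arm([
  [1,0,0.02,0.001,0],
  [1,0,0.06,0.002,-0.5],
  [1,0,0.11,0.003,-1],
  [1,0,0.16,0.004,-1.5],
  [1,0,0.21,0.005,-1.5],
  [1,0,0.25,0.006,-1.5],
  [1,0,0.28,0.007,-1.5],
  [1,0,0.288,0.007,-1.5],
  [1,0,0.288,0.007,-1.5],
  [1,0,0.288,0.007,-1.5],
])

```text
time_s: 41.45
tool_pos: [0.5356, -0.4281, 0.2662]
tool_rot: [-74.6, 89.9, -128.8]
force: [0.3, -0.5, 1.0]
grip_width: 0.0872
```

```bash
python3 go.py .5369 -.4263 .1206 126
```

```text
t 41.45 pos [ 0.5356 -0.4281  0.2662] jaw -54.16 q7 -23.9 w 0.0872 F [ 0.3 -0.5  1. ] xaxis [-0.001 -0.001 -1.   ]
delta [ 0.1456  0.0023 -0.0007] turn -0.16 y-> [ 0.811  0.585 -0.001] z-> [ 0.585 -0.811  0.   ]
```

Request:
step_arm([
  [0.3,0.03,0.001,-0.0005,-0.1],
  [0,0.07,0.0015,-0.0005,-0.1],
  [0,0.105,0.0015,-0.0005,-0.1],
  [0,0.128,0.0015,-0.0005,-0.1],
  [0,0.14,0.0015,-0.0005,-0.1],
  [0,0.144,0.0015,-0.0005,-0.1],
  [0,0.144,0.0015,-0.0005,-0.1],
])

```text
time_s: 42.32
tool_pos: [0.5381, -0.426, 0.1229]
tool_rot: [6.7, 89.9, -47.3]
force: [-0.0, 0.7, 1.0]
grip_width: 0.0438
```

```bash
python3 go.py .5369 -.4263 .1206 126
```

```text
t 42.33 pos [ 0.5381 -0.426   0.1229] jaw -53.97 q7 -25.5 w 0.0438 F [-0.   0.7  1. ] xaxis [ 0.001 -0.001 -1.   ]
delta [ 0.0023 -0.0011 -0.0005] turn 0.03 y-> [0.809 0.588 0.   ] z-> [ 0.588 -0.809  0.001]
```

Request:
step_arm([
  [-1,0,-0.0005,0,0],
  [-1,0,-0.0005,0,0],
  [-1,0,-0.0005,0,0],
  [-1,0,-0.0005,0,0],
  [-1,0,-0.0005,0,0],
  [-1,0,-0.0005,0,0],
])

```text
time_s: 43.08
tool_pos: [0.5377, -0.4258, 0.1222]
tool_rot: [11.4, 90.0, -42.5]
force: [-0.4, 0.2, 0.5]
grip_width: 0.0117
```

```bash
python3 go.py .5361 -.4285 .1285 126
```

```text
t 43.08 pos [ 0.5377 -0.4258  0.1222] jaw -53.94 q7 -25.5 w 0.0117 F [-0.4  0.2  0.5] xaxis [ 0. -0. -1.]
delta [-0.0063 -0.0029  0.0013] turn 0.06 y-> [0.808 0.589 0.   ] z-> [ 0.589 -0.808  0.   ]
```

Request:
step_arm([
  [-1,0,0,0,0],
  [-1,-0.003,0,0,0],
  [-1,-0.006,0,0,0],
  [-1,-0.006,-0.001,0.0007,0],
  [-1,-0.006,-0.0019,0.0013,0],
  [-1,-0.006,-0.0019,0.0013,0],
  [-1,-0.004,-0.0019,0.0013,0],
  [-1,-0.0025,-0.0019,0.0013,0],
  [-1,-0.0015,-0.0019,0.0013,0],
  [-1,-0.001,-0.0019,0.0013,0],
  [-1,-0.0005,-0.0019,0.0013,0],
  [-1,-0.0005,-0.0019,0.0013,0],
])

```text
time_s: 44.58
tool_pos: [0.5368, -0.4279, 0.1225]
tool_rot: [-76.6, 90.0, -130.5]
force: [0.1, 0.2, -5.2]
grip_width: 0.0118
```

Request:
step_arm([
  [-1,0.0004,0,0,0],
  [-1,0.0008,0,0,0],
  [-1,0.0008,0,0,0],
  [-1,0.0008,0,0,0],
])

```text
time_s: 45.08
tool_pos: [0.5368, -0.428, 0.1222]
tool_rot: [-16.0, 90.0, -69.9]
force: [-1.7, 1.4, -0.8]
grip_width: 0.0118
```

Request:
step_arm([
  [-0.2,0.0002,0,0,0],
  [-0.2,0.0002,0,0,0],
  [-0.2,0.0002,0,0,0],
  [-0.2,0.0002,0,0,0],
  [-0.2,0.0002,0,0,0],
  [0,-0.02,0,0,0],
  [0,-0.06,0,0,0],
  [0,-0.1,0,0,0],
  [0,-0.13,0,0,0],
  [0,-0.14,0,0,0],
])

```text
time_s: 46.32
tool_pos: [0.5379, -0.4283, 0.2659]
tool_rot: [15.4, 89.7, -38.6]
force: [0.3, -0.1, -0.3]
grip_width: 0.0434
```

```bash
python3 go.py .3737 .2411 .27 156.5
```

```text
t 46.33 pos [ 0.5379 -0.4283  0.2659] jaw -53.93 q7 -23.7 w 0.0434 F [ 0.3 -0.1 -0.3] xaxis [ 0.004 -0.004 -1.   ]
delta [-0.0072  0.2614 -0.6378] turn -30.43 y-> [0.808 0.589 0.002] z-> [ 0.589 -0.808  0.005]
```

Request:
step_arm([
  [0,0,0.02,-0.03,-1],
  [0,0,0.048,-0.072,-3],
  [0,0,0.076,-0.114,-6],
  [0,0,0.104,-0.156,-9],
  [0,0,0.132,-0.198,-12],
  [0,0,0.16,-0.24,-15],
  [0,0,0.188,-0.282,-18],
  [0,0,0.216,-0.324,-21],
  [0,-0.002,0.24,-0.36,-24],
  [0,-0.004,0.25,-0.405,-27],
  [0,-0.005,0.255,-0.45,-30],
  [0,-0.005,0.256,-0.49,-30],
])

```text
time_s: 47.82
tool_pos: [0.454, 0.1207, 0.2664]
tool_rot: [-152.8, 90.0, -176.6]
force: [0.7, 0.4, 0.2]
grip_width: 0.0435
```

```bash
python3 go.py .3737 .2411 .25 156.5
```

```text
t 47.83 pos [0.454  0.1207 0.2664] jaw -23.83 q7 -38.6 w 0.0435 F [0.7 0.4 0.2] xaxis [-0.001 -0.    -1.   ]
delta [ 0.0165  0.0777 -0.1221] turn -0.33 y-> [ 0.404  0.915 -0.   ] z-> [ 0.915 -0.404 -0.001]
```

Request:
step_arm([
  [0,0,0.025,-0.04,-0.3],
  [0,0.005,0.05,-0.078,-0.3],
  [0,0.01,0.068,-0.106,-0.3],
  [0,0.015,0.076,-0.12,-0.3],
  [0,0.016,0.078,-0.122,-0.3],
  [0,0.016,0.078,-0.122,-0.3],
  [0,0.016,0.078,-0.122,-0.3],
])

```text
time_s: 48.7
tool_pos: [0.3763, 0.2386, 0.2508]
tool_rot: [156.9, 90.0, 133.1]
force: [0.1, 1.0, 0.7]
grip_width: 0.0439
```

```bash
python3 go.py .3747 .2405 .1235 156.5
```

```text
t 48.7 pos [0.3763 0.2386 0.2508] jaw -23.77 q7 -51.1 w 0.0439 F [0.1 1.  0.7] xaxis [-0.  0. -1.]
delta [ 0.1273  0.0011 -0.0022] turn -0.27 y-> [0.403 0.915 0.   ] z-> [ 0.915 -0.403 -0.   ]
```

Request:
step_arm([
  [0,0.03,0.001,-0.0015,-0.2],
  [0,0.065,0.001,-0.0015,-0.2],
  [0,0.095,0.001,-0.0015,-0.2],
  [0,0.115,0.001,-0.0015,-0.2],
  [0,0.124,0.001,-0.0015,-0.2],
  [0,0.127,0.001,-0.0015,-0.2],
  [0,0.127,0.001,-0.0015,-0.2],
  [-1,0.127,0.001,-0.0015,-0.2],
  [-1,0.127,0.001,-0.0015,-0.2],
  [-1,0.127,0.001,-0.0015,-0.2],
  [-1,0.127,0.001,-0.0015,-0.2],
  [-1,0.127,0.001,-0.0015,-0.2],
])

```text
time_s: 50.2
tool_pos: [0.3743, 0.2413, 0.1238]
tool_rot: [-131.7, 90.0, -155.2]
force: [-1.3, 1.4, 1.6]
grip_width: 0.0114
```

Request:
step_arm([
  [-1,0,0,0,0],
  [-1,0,0,0,0],
])

```text
time_s: 50.45
tool_pos: [0.3743, 0.2413, 0.1238]
tool_rot: [-136.6, 90.0, -160.1]
force: [-1.5, 0.3, 2.8]
grip_width: 0.0116
```

```bash
python3 go.py .3715 .242 .1235 156.5; python3 chk.py .377 .24 .09 c .06 | grep scene
```

```text
t 50.45 pos [0.3743 0.2413 0.1238] jaw -23.43 q7 -60.1 w 0.0116 F [-1.5  0.3  2.8] xaxis [-0. -0. -1.]
delta [ 0.0003 -0.0005 -0.0028] turn 0.07 y-> [ 0.398  0.918 -0.   ] z-> [ 0.918 -0.398 -0.   ]
scene P      fit [0.3813 0.2399] size 74.7 bar (array([0.38995593, 0.25960681]), (12, 4), -22.61736297607422)
```

Request:
step_arm([
  [-1,-0.003,0,0,0],
  [-1,-0.006,0,0,0],
  [-1,-0.006,0,-0.0016,0],
  [-1,-0.006,0,-0.0032,0],
  [-1,-0.006,0,-0.0032,0],
  [-1,-0.004,0,-0.0032,0],
  [-1,-0.0025,0,-0.0032,0],
  [-1,-0.0015,0,-0.0032,0],
  [-1,-0.0008,0,-0.0032,0],
  [-1,-0.0003,0,-0.0032,0],
  [-1,0,0,-0.0032,0],
  [-1,0,0,-0.0032,0],
])

```text
time_s: 52.05
tool_pos: [0.3715, 0.2425, 0.1238]
tool_rot: [-91.2, 90.0, -114.7]
force: [-0.2, -0.8, -1.9]
grip_width: 0.0119
```

```bash
python3 go.py .3715 .242 .1235 156.5
```

```text
t 52.05 pos [0.3715 0.2425 0.1238] jaw -23.44 q7 -60.1 w 0.0119 F [-0.2 -0.8 -1.9] xaxis [-0. -0. -1.]
delta [ 0.0003 -0.0004  0.0002] turn 0.06 y-> [ 0.398  0.917 -0.   ] z-> [ 0.917 -0.398 -0.   ]
```

Request:
step_arm([
  [-1,0.0003,0,0,0],
  [-0.2,0.0003,0,0,0],
  [-0.2,0.0003,0,0,0],
  [-0.2,0.0003,0,0,0],
  [-0.2,0.0003,0,0,0],
  [-0.2,0.0003,0,0,0],
  [0,-0.02,0,0,0],
  [0,-0.06,0,0,0],
  [0,-0.1,0,0,0],
  [0,-0.135,0,0,0],
  [0,-0.15,0.01,-0.01,0],
  [0,-0.15,0.035,-0.03,0],
])

```text
time_s: 53.55
tool_pos: [0.3583, 0.2869, 0.2742]
tool_rot: [16.4, 89.9, -7.2]
force: [-0.5, -0.2, -0.5]
grip_width: 0.0436
```

Request:
step_arm([
  [0,0,0.03,-0.025,0],
  [0,0,0.065,-0.06,0],
  [0,0,0.1,-0.1,0],
  [0,0,0.13,-0.14,0],
  [0,0,0.15,-0.17,0],
  [0,0,0.155,-0.18,0],
  [0,0,0.155,-0.18,0],
])

```text
time_s: 54.42
tool_pos: [0.2533, 0.5005, 0.2732]
tool_rot: [-122.3, 89.9, -145.6]
force: [-0.0, 0.1, 0.1]
grip_width: 0.0434
```

```bash
python3 all.py c2; python3 go.py .37 .24 .2; python3 det.py | grep -E "jar|ball_b"
```

```text
top   LR     fit [0.4799 0.0084] size 111.8 bar (array([0.48036215, 0.00813007]), (49, 12), 27.43735122680664)
top   SR     fit [0.3726 0.2429] size 75.0 bar (array([0.37265558, 0.24267993]), (50, 12), 66.61930084228516)
top   SQ     fit [ 0.5363 -0.4266] size [94 93] yaw 36.0 bar (array([ 0.53646167, -0.42617941]), (49, 13), 36.093292236328125)
top   RE     fit [ 0.3864 -0.2546] size [135  83] yaw 34.3 bar (array([ 0.38630869, -0.25409344]), (49, 12), 35.079044342041016)
scene LR     fit [0.4853 0.0067] size 112.8 bar (array([0.48514767, 0.00564521]), (52, 13), 27.91073226928711)
scene SR     fit [0.3775 0.2408] size 75.4 bar (array([0.37782382, 0.24039615]), (48, 16), 66.63298797607422)
scene SQ     fit [ 0.5424 -0.4278] size [100  94] yaw 36.0 bar (array([ 0.54220605, -0.42718848]), (56, 12), 35.7930908203125)
scene RE     fit [ 0.3921 -0.2566] size [140  84] yaw 34.2 bar (array([ 0.39070911, -0.25600696]), (52, 12), 34.67766189575195)
t 54.52 pos [0.2555 0.4993 0.2735] jaw -23.54 q7 -103.2 w 0.0434 F [-0.3  0.2 -0.2] xaxis [ 0.001 -0.001 -1.   ]
delta [ 0.0738 -0.192   0.2084] turn 0 y-> [ 0.399  0.917 -0.001] z-> [ 0.917 -0.399  0.001]
top paste_jar 0.87 [300. 192.] 320 med [ 0.538 -0.12   0.06 ] z98 0.064 [129. 111. 104.]
top paste_jar 0.15 [175. 248.] 591 med [0.373 0.241 0.09 ] z98 0.133 [212. 211. 208.]
top ball_bearing 0.68 [219. 193.] 418 med [0.542 0.13  0.016] z98 0.021 [190. 193. 186.]
scene paste_jar 0.79 [204. 200.] 549 med [ 0.558 -0.124  0.048] z98 0.064 [136. 108.  83.]
scene ball_bearing 0.94 [299. 207.] 533 med [0.551 0.128 0.015] z98 0.021 [174. 175. 168.]
scene ball_bearing 0.61 [164. 141.] 957 med [ 0.399 -0.251  0.084] z98 0.126 [197. 195. 192.]
```

View pics/c2t.png

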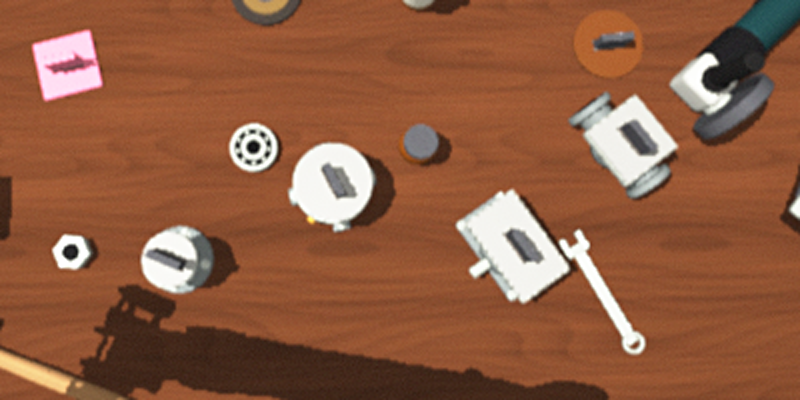

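The picture shows all four plates flat on their flanges: small round (176,258), large round (333,182), square (632,138) and rectangular (515,246). The measurements put each within about 1.5 mm. The jar (420,142), the bearing (254,147) and both look-alikes have not moved, and the arm is clear. Handing in.

```bash
python3 -c "
from cell import env; print(env.sign_off())"
```

```text
the job is handed in; nothing more can be done
None
```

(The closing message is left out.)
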